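# Weigh, sort and seal the solder-pellet pots

### The arm

A 6-joint arm with a two-finger parallel gripper is mounted at the origin on a cart in front of the work surface, level with it; the furniture and walls round the work are solid. World frame = base frame: x ahead of the robot, y to its left, z up, the work surface at z = 0. Lengths are in m, angles in degrees, forces in N, time in s.
With the tool pointing down it reaches from about 0.3 to 0.75 m from the base axis. Payload 8.5 kg.
Tool frame: the origin (TCP) lies midway between the tips of the shut fingers; the grasp point (between the pads) lies 19 mm behind it; z points along the fingers, y is the line along which they close (so a half turn about z gives the same grasp; the last joint's range is limited). The gripper opens to 85 mm and grips with 20 to 120 N. Pads are 22 mm wide; open, the fingers measure 114 mm over their backs; the gripper's body (76 mm by 85 mm) begins 54 mm behind the grasp point. The pads swing forward as they close: fully open they stand 13 mm farther back than shut.
Start: joints at [60.373, 21.807, 74.336, -0, 83.858, -12.336], TCP at [0.163, 0.525, 0.231] pointing down, gripper open.
Joint ranges: [-178.18, 178.18], [-50.72, 133.34], [12.68, 142.11], [-81.47, 261.47], [9.98, 163.14], [-165.26, 165.26]. Speed limits (degrees/s): [136.94, 136.94, 180, 180, 180, 180].

### API

Orientations are given as a 3x3 rotation matrix whose columns are the frame's x, y, z axes.
In Python, from rig import env, get_image, close_job gives the robot as it stands.
- The arm moves only by the tool step_arm, never from a script. Its argument "targets" is a list of rows, each a list of 2 entries, a list of its own where there are three numbers: the shift along the tool's x, y, z as a fraction of full scale, then the turn, a rotation vector about the tool's x, y, z as a fraction of full scale. In form: [[[x, y, z], [wx, wy, wz]], ...]. A call has 1 to 10 rows; each row is the pose to reach, as a shift and turn from the pose commanded when the call began, along the tool's axes at that moment; what a row does not reach only later rows make up. Full scale, the value 1, is 0.3 m for a shift and 45 degrees for a turn. A row lasts 1/12 s, in which the tool goes at most 41.7 mm and 7.16 degrees, less where a joint would pass 70% of its speed; a pose out of reach is approached as far as the arm can. A call with a number of a shift or a turn outside -1 to 1 is refused whole. A call with a gripper value outside its range is refused whole. "jaw" is the finger opening in mm, from 0 to 85.4, set as the call begins (left out, the last holds). The fingers move at their own pace and stop on an object; "grip_force" is the grip in N (left out, the last holds). Time passes only in rows, so rows that repeat a pose let the fingers close. It gives the time, the measured TCP pose, the force, the opening and the grip force at its end, in the units of the state.
- env.observe(): the state, without advancing time (a new reading comes with each control period).
- get_image(name): name is "side" or "top"; returns a dict with "img" (480x640x3 uint8, red, green, blue), "z_map" (480x640 float32, m along the optical axis (not along the pixel's ray), 0 where there is no reading), "intrinsics" (3x3 intrinsics, pixels), "D" ([k1, k2, p1, p2, k3] as OpenCV has them; the pictures are not rectified), "rvec" (rotation vector, rad) and "tvec" (3), from world to camera coordinates, as OpenCV has them. Camera axes: x right, y down, z forward; pixel columns grow to the right and rows downward; lengths in m; the calibration is good to about 2 mm. A picture is of the moment at which its call begins.
- close_job(): hands the job in; it is judged then, once.
The state is a dict: "time_s": time; "q": joint angles; "qvel": joint speeds; "joint_efforts": joint torques, N m; "position": TCP position; "tool_rot": TCP orientation; "ft_force": force on the tool from outside, world axes, zero at the start; "wrist_torque": the same for the moment, N m; "grip_width": finger opening in m; "gripper_force": force on a finger pad.
Only numpy, scipy, OpenCV 4.12 (cv2) and the standard library are available. Lean on these libraries where they do the work, as an engineer would, in place of code of your own. Each camera call takes 0.05 s, during which the arm holds its last target. There are 200 camera calls.

### The job

The white pots on the bench look alike, but some are full of solder pellets and the others are empty: lift each to feel its weight. Stand every full pot upright in the blue tray with its black cap pressed fully home, and every empty pot upright in the orange tray with its cap left raised as it is. Do not disturb the tape, screwdriver and torch lying about.

Things in the scene. Friction and masses are not known exactly. Their poses are not given: they have to be found in the camera images.
- pot_a: one of up to six identical-looking white plastic pots with a grey band and a black cap; some are full of solder pellets (0.32 to 0.50 kg in all), others empty (0.07 to 0.12 kg); only the weight tells. Round body, to be gripped, 52 mm in diameter and 52 mm high; with the cap home 66 mm high. Origin: centre of the underside, z up. Absent in some starts.
- cap_a (a joint): push-fit cap of pot_a, 44 mm in diameter and 14 mm high, sliding on the pot's neck: 0 = pressed fully home on the shoulder (cap top 66 mm above the pot's underside), 0.010 = raised as far as it goes (top at 76 mm); it begins 6 to 9 mm up. It grips the neck tightly: about 6 N moves it either way and it stays where it is left.
- pot_b: one of up to six identical-looking white plastic pots with a grey band and a black cap; some are full of solder pellets (0.32 to 0.50 kg in all), others empty (0.07 to 0.12 kg); only the weight tells. Round body, to be gripped, 52 mm in diameter and 52 mm high; with the cap home 66 mm high. Origin: centre of the underside, z up. Absent in some starts.
- cap_b (a joint): push-fit cap of pot_b, 44 mm in diameter and 14 mm high, sliding on the pot's neck: 0 = pressed fully home on the shoulder (cap top 66 mm above the pot's underside), 0.010 = raised as far as it goes (top at 76 mm); it begins 6 to 9 mm up. It grips the neck tightly: about 6 N moves it either way and it stays where it is left.
- pot_c: one of up to six identical-looking white plastic pots with a grey band and a black cap; some are full of solder pellets (0.32 to 0.50 kg in all), others empty (0.07 to 0.12 kg); only the weight tells. Round body, to be gripped, 52 mm in diameter and 52 mm high; with the cap home 66 mm high. Origin: centre of the underside, z up. Absent in some starts.
- cap_c (a joint): push-fit cap of pot_c, 44 mm in diameter and 14 mm high, sliding on the pot's neck: 0 = pressed fully home on the shoulder (cap top 66 mm above the pot's underside), 0.010 = raised as far as it goes (top at 76 mm); it begins 6 to 9 mm up. It grips the neck tightly: about 6 N moves it either way and it stays where it is left.
- pot_d: one of up to six identical-looking white plastic pots with a grey band and a black cap; some are full of solder pellets (0.32 to 0.50 kg in all), others empty (0.07 to 0.12 kg); only the weight tells. Round body, to be gripped, 52 mm in diameter and 52 mm high; with the cap home 66 mm high. Origin: centre of the underside, z up. Absent in some starts.
- cap_d (a joint): push-fit cap of pot_d, 44 mm in diameter and 14 mm high, sliding on the pot's neck: 0 = pressed fully home on the shoulder (cap top 66 mm above the pot's underside), 0.010 = raised as far as it goes (top at 76 mm); it begins 6 to 9 mm up. It grips the neck tightly: about 6 N moves it either way and it stays where it is left.
- pot_e: one of up to six identical-looking white plastic pots with a grey band and a black cap; some are full of solder pellets (0.32 to 0.50 kg in all), others empty (0.07 to 0.12 kg); only the weight tells. Round body, to be gripped, 52 mm in diameter and 52 mm high; with the cap home 66 mm high. Origin: centre of the underside, z up. Absent in some starts.
- cap_e (a joint): push-fit cap of pot_e, 44 mm in diameter and 14 mm high, sliding on the pot's neck: 0 = pressed fully home on the shoulder (cap top 66 mm above the pot's underside), 0.010 = raised as far as it goes (top at 76 mm); it begins 6 to 9 mm up. It grips the neck tightly: about 6 N moves it either way and it stays where it is left.
- pot_f: one of up to six identical-looking white plastic pots with a grey band and a black cap; some are full of solder pellets (0.32 to 0.50 kg in all), others empty (0.07 to 0.12 kg); only the weight tells. Round body, to be gripped, 52 mm in diameter and 52 mm high; with the cap home 66 mm high. Origin: centre of the underside, z up. Absent in some starts.
- cap_f (a joint): push-fit cap of pot_f, 44 mm in diameter and 14 mm high, sliding on the pot's neck: 0 = pressed fully home on the shoulder (cap top 66 mm above the pot's underside), 0.010 = raised as far as it goes (top at 76 mm); it begins 6 to 9 mm up. It grips the neck tightly: about 6 N moves it either way and it stays where it is left.
- blue_tray: shallow blue tray for the full pots, fixed to the bench, to left or right of the pots: 120 mm along its x, 210 mm along its y, walls 12 mm high and 5 mm thick, floor 5 mm above the bench. Origin: centre of the underside, on the bench; z up. Three pots fit in a row along y.
- orange_tray: shallow orange tray for the empty pots, fixed to the bench, to left or right of the pots: 120 mm along its x, 210 mm along its y, walls 12 mm high and 5 mm thick, floor 5 mm above the bench. Origin: centre of the underside, on the bench; z up. Three pots fit in a row along y.
- tape_black: bystander: small roll of black tape, 55 mm across, 19 mm high, flat on the bench; origin under its centre
- driver_fine: bystander: fine screwdriver 125 mm long, 14 mm thick, lying along its y; origin under its centre
- torch: bystander: black torch 115 mm long, 27 mm thick, lying along its y; origin under its centre

How it is judged:
By the outcome, as a careful person would: the job done as asked, in the order asked, and still so for the second after the job is handed in, with the robot touching nothing.
Of pot_a, pot_b, pot_c, pot_d, pot_e, pot_f only 5 to 6 are there at a start; the rules pass over those that are not, and their reading is None.
At some moment in a run one of pot_a, pot_b, pot_c, pot_d, pot_e, pot_f may be knocked a few centimetres aside while the robot is not near it.
Once in a run the grip may slacken for a moment while it holds something.
It also fails if it takes over 208 s, if anything falls off the work surface, if the arm or the gripper's body presses on something with over 40 N, if the wrist force passes 120 N, or if a joint passes its speed limit or range.

## Working session

There is one attempt and no reset: what is moved stays moved. The work goes in short steps, Python scripts to look and compute and a tool call to move; the robot and the scene stay as the last step left them, time stands still between calls to the robot, and variables do not carry over. Pictures are saved under pics/ and viewed, at most 14 in all, crops included, and the job is handed in when it is done.

Besides the shell and the picture viewer there is one more tool, called after "Call:" as name([rows], argument=value, ...), one row to a line, values as JSON. step_arm: Moves the arm, as the interface text tells. Its arguments: {"type":"object","properties":{"targets":{"type":"array","items":{"type":"array"}},"jaw":{"type":"number"},"grip_force":{"type":"number"}},"required":["targets"]}

```bash
ls; mkdir -p pics
cat > h.py <<'E'
import numpy as np, cv2
from rig import env, get_image
def grab(n,save=None):
    d=get_image(n)
    if save: cv2.imwrite(save,d["img"][...,::-1])
    return d
def cloud(d):
    K=np.array(d["intrinsics"],float);D=np.array(d["D"],float)
    z=d["z_map"];v,u=np.mgrid[:480,:640]
    p=cv2.undistortPoints(np.stack([u,v],-1).reshape(-1,1,2).astype(float),K,D).reshape(480,640,2)
    c=np.dstack([p*z[...,None],z])
    R=cv2.Rodrigues(np.array(d["rvec"],float))[0];t=np.array(d["tvec"],float).ravel()
    w=(c.reshape(-1,3)-t)@R
    w=w.reshape(480,640,3);w[z==0]=np.nan
    return w
def st():
    s=env.observe();print({k:np.round(s[k],4).tolist() for k in s})
E
python3 - <<'E'
from h import *
for n in("top","side"):
    d=grab(n,f"pics/{n}0.png");w=cloud(d);np.save(f"{n}.npy",w)
    R=cv2.Rodrigues(np.array(d["rvec"],float))[0];print(n,-R.T@np.array(d["tvec"]).ravel())
st()
E
```

```text
pics
top [0.4035246  0.00202796 0.91251046]
side [ 0.31551063 -1.06461932  0.51671217]
{'time_s': 0.1, 'q': [60.374, 21.8363, 74.3791, 0.0004, 83.8556, -12.3368], 'qvel': [0.0437, -0.077, -0.0828, 0.005, 0.0122, -0.0414], 'joint_efforts': [0.0034, -44.922, -23.1651, -0.0003, 0.0037, 0.0], 'position': [0.1633, 0.5249, 0.2308], 'tool_rot': [[-0.9548, 0.2972, -0.0006], [0.2972, 0.9548, -0.0011], [0.0003, -0.0012, -1.0]], 'ft_force': [-0.4592, 0.3355, 0.4694], 'wrist_torque': [0.0308, 0.0628, -0.0029], 'gripper_force': 0.0, 'grip_width': 0.0856}
```

View pics/top0.png

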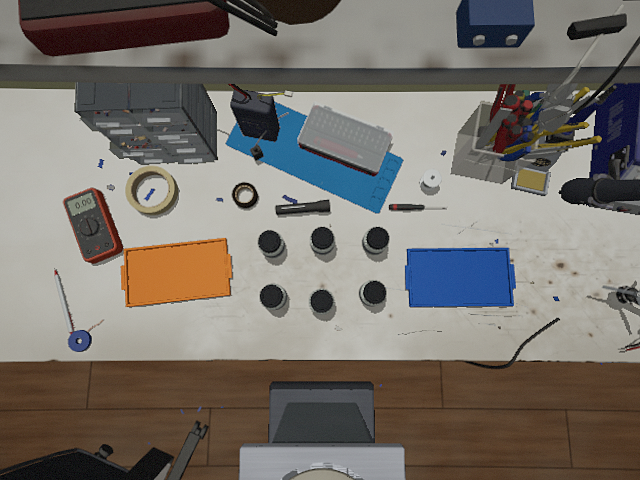

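View pics/side0.png

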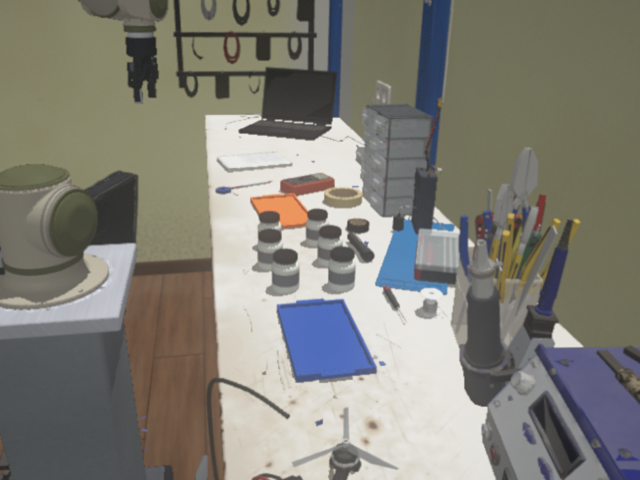

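The top view shows six pots with caps at about (270,241), (321,239), (376,238), (272,296), (321,301) and (373,292). The orange tray is at (178,272) and the blue one at (460,277). The side view agrees.

```bash
cat >> h.py <<'E'
def pots(w):
    m=np.nan_to_num((w[...,2]>.055)&(w[...,2]<.1)&(w[...,0]>.2)&(w[...,0]<.56)&(abs(w[...,1])<.4)).astype(np.uint8)
    n,l,s,c=cv2.connectedComponentsWithStats(m);o=[]
    for i in range(1,n):
        if s[i,4]<80: continue
        q=w[l==i];q=q[q[:,2]>np.percentile(q[:,2],90)-.006]
        (cx,cy),r=cv2.minEnclosingCircle(q[:,:2].astype(np.float32))
        o.append((cx,cy,r,np.median(q[:,2]),len(q)))
    return np.array(o)
E
python3 - <<'E'
from h import *
np.set_printoptions(precision=4,suppress=True)
w=np.load("top.npy");s=np.load("side.npy")
print(pots(w));print(pots(s))
im=cv2.imread("pics/top0.png").astype(int);b,g,r=im[...,0],im[...,1],im[...,2]
v,u=np.mgrid[:480,:640]
for n,m in(("o",(r>200)&(b<90)&(u<250)&(u>110)),("b",(b>120)&(r<90)&(u>400)&(v>240)&(u<530))):
    q=w[m];q=q[np.isfinite(q[:,2])];print(n,cv2.minAreaRect(q[:,:2].astype(np.float32)),np.percentile(q[:,2],[10,50,90,99]))
for p in [(245,196),(303,208),(420,207),(428,182),(380,205),(255,115)]:
    print(p,w[p[1],p[0]])
print(np.nanmedian(w[320:345,200:400,2]))
hi=np.nan_to_num(w[...,2])>.015
q=w[hi&(w[...,0]<.58)&(abs(w[...,1])<.4)&(w[...,0]>.42)]
H=np.histogram2d(q[:,0],q[:,1],bins=[np.arange(.42,.6,.02),np.arange(-.3,.32,.04)])[0].astype(int);print(H)
E
```

```text
[[  0.5428   0.1031   0.0223   0.0718 371.    ]
 [  0.5502  -0.0005   0.0227   0.0731 309.    ]
 [  0.5494  -0.109    0.0222   0.0728 310.    ]
 [  0.4458  -0.1006   0.0224   0.0717 411.    ]
 [  0.4381   0.0972   0.0232   0.0736 438.    ]
 [  0.4282   0.001    0.0225   0.0712 416.    ]]
[[  0.5406   0.1019   0.0244   0.0715 150.    ]
 [  0.4363   0.0957   0.025    0.073  165.    ]
 [  0.5508  -0.001    0.0247   0.0728 156.    ]
 [  0.4267  -0.0006   0.0238   0.071  198.    ]
 [  0.5495  -0.1099   0.0245   0.0727 196.    ]
 [  0.4431  -0.1028   0.0234   0.0714 252.    ]]
o ((0.4902315139770508, 0.29753702878952026), (0.11733155697584152, 0.21679377555847168), 6.606788158416748) [0.0043 0.0107 0.0131 0.0151]
b ((0.4881210923194885, -0.2827787399291992), (0.13315916061401367, 0.2233695089817047), 1.1524792909622192) [0.0025 0.0047 0.0102 0.0135]
(245, 196) [ 0.6532  0.1659 -0.001 ]
(303, 208) [0.6207 0.04   0.0256]
(420, 207) [ 0.627  -0.2065  0.0114]
(428, 182) [ 0.6734 -0.2185  0.0386]
(380, 205) [ 0.634  -0.1238  0.    ]
(255, 115) [0.7765 0.1285 0.1287]
-0.0005298324720974077
[[   0    1    1    0  100  135   18  229   28  178  110    0    0    0
     1]
 [   0    0    0    0  114  146    1  101    2  147   75    0    1    0
     0]
 [   0    0    0    1   32   44    0    0    0    5    2    0    1    0
     0]
 [   0    0    0    0    0    0    0    0    0    0    0    0    1    0
     0]
 [   0    0    0    1    0    0    0    0    0   11   17    0    2    0
     0]
 [   0    0    1    0  146   74    6  204    7  149  133    0    1    0
     0]
 [   0    0    0    0  159  112   28  211   19  119  119    0    0    1
     1]
 [   0  215 1247 1287 1141 1121 1091 1183 1065 1109 1114 1444 1570  423
     0]]
```

```bash
sed -i 's/<.56)&(abs/<.62)\&(abs/' h.py
python3 - <<'E'
from h import *
np.set_printoptions(precision=4,suppress=True)
w=np.load("top.npy");s=np.load("side.npy")
print(pots(w));print(pots(s))
for n,w_ in(("top",w),("side",s)):
    m=(w_[...,2]>.12)&(w_[...,0]>.2)&(w_[...,0]<.85)&(abs(w_[...,1])<.45)
    q=w_[m];
    for a in np.arange(.2,.85,.05):
        k=q[(q[:,0]>=a)&(q[:,0]<a+.05)]
        if len(k)>20: print(n,a.round(2),len(k),np.percentile(k[:,2],[1,50,99]),np.percentile(k[:,1],[1,99]))
im=cv2.imread("pics/top0.png").astype(int);b,g,r=im[...,0],im[...,1],im[...,2]
v,u=np.mgrid[:480,:640]
for n,m in(("o",(r>200)&(b<90)&(u<250)&(u>110)),("b",(b>120)&(r<90)&(u>400)&(v>240)&(u<530))):
    f=m&(w[...,2]<.0075)&(w[...,2]>-.01); q=w[f]
    print(n,"floor",cv2.minAreaRect(q[:,:2].astype(np.float32)),len(q))
    f=m&(w[...,2]>.009); q=w[f]
    print(n,"rim",cv2.minAreaRect(q[:,:2].astype(np.float32)),q[:,:2].mean(0))
E
```

```text
[[  0.5502  -0.0005   0.0227   0.0732 394.    ]
 [  0.55    -0.1089   0.0225   0.0728 393.    ]
 [  0.5436   0.1031   0.0226   0.0718 396.    ]
 [  0.4458  -0.1006   0.0224   0.0717 411.    ]
 [  0.4381   0.0972   0.0232   0.0736 438.    ]
 [  0.4282   0.001    0.0225   0.0712 416.    ]]
[[  0.5406   0.1019   0.0244   0.0715 156.    ]
 [  0.4363   0.0957   0.025    0.073  165.    ]
 [  0.5508  -0.001    0.0247   0.0728 193.    ]
 [  0.4267  -0.0006   0.0238   0.071  198.    ]
 [  0.5495  -0.1099   0.0245   0.0727 240.    ]
 [  0.4431  -0.1028   0.0234   0.0714 252.    ]]
top 0.55 39888 [0.6015 0.6234 0.6622] [-0.2182  0.2255]
top 0.6 13716 [0.6217 0.6235 0.6515] [-0.2226  0.2287]
top 0.65 1258 [0.1216 0.1795 0.2474] [-0.4421  0.3837]
top 0.7 8868 [0.1228 0.2167 0.3044] [-0.4174  0.3934]
top 0.75 4250 [0.1217 0.2206 0.267 ] [-0.4482  0.3948]
top 0.8 487 [0.1215 0.146  0.1931] [0.0626 0.234 ]
side 0.65 1288 [0.1221 0.1956 0.261 ] [-0.4454  0.3725]
side 0.7 6390 [0.1218 0.205  0.3219] [-0.4415  0.3925]
side 0.75 3527 [0.1217 0.1998 0.3071] [-0.4384  0.3726]
side 0.8 2538 [0.1263 0.2514 0.5024] [-0.3304  0.3821]
o floor ((0.4953589141368866, 0.29786527156829834), (0.09687629342079163, 0.20069658756256104), 6.1444830894470215) 98
o rim ((0.4902315139770508, 0.29753702878952026), (0.11733155697584152, 0.21679377555847168), 6.606788158416748) [0.4744 0.2808]
b floor ((0.4858147203922272, -0.2816067636013031), (0.1334446370601654, 0.21443602442741394), 2.5472426414489746) 4908
b rim ((0.48112714290618896, -0.2829040288925171), (0.11831828951835632, 0.22350776195526123), 0.9156168103218079) [ 0.4789 -0.2803]
```

Call:
step_arm([
  [[-0.7,-0.6,0],[0,0,1]],
  [[-0.7,-0.6,0],[0,0,1]],
  [[-0.7,-0.6,0],[0,0,1]],
  [[-0.7,-0.6,0],[0,0,1]],
  [[-0.7,-0.6,0],[0,0,1]],
  [[-0.7,-0.6,0],[0,0,1]],
  [[-0.7,-0.6,0],[0,0,1]],
  [[-0.7,-0.6,0],[0,0,1]],
], jaw=85, grip_force=60)

```text
time_s: 0.77
position: [0.3124, 0.2877, 0.2312]
tool_rot: [[-0.459, 0.889, 0.0], [0.889, 0.459, -0.001], [-0.001, -0.0, -1.0]]
ft_force: [0.8, 0.9, -0.6]
grip_width: 0.0848
gripper_force: 0.0
```

Call:
step_arm([
  [[0,0,0],[0,0,0.616]],
  [[0,0,0],[0,0,0.616]],
  [[0,0,0],[0,0,0.616]],
  [[0,0,0],[0,0,0.616]],
  [[0,0,0],[0,0,0.616]],
  [[0,0,0],[0,0,0.616]],
])

```text
time_s: 1.27
position: [0.3102, 0.2911, 0.2312]
tool_rot: [[-0.004, 1.0, -0.0], [1.0, 0.004, -0.0], [-0.0, -0.0, -1.0]]
ft_force: [0.4, 0.1, -0.5]
grip_width: 0.085
gripper_force: 0.0
```

Call:
step_arm([
  [[-0.647,0.425,0.3],[0,0,0]],
  [[-0.647,0.425,0.3],[0,0,0]],
  [[-0.647,0.425,0.3],[0,0,0]],
  [[-0.647,0.425,0.3],[0,0,0]],
  [[-0.647,0.425,0.3],[0,0,0]],
  [[-0.647,0.425,0.3],[0,0,0]],
  [[-0.647,0.425,0.4],[0,0,0]],
  [[-0.647,0.425,0.52],[0,0,0]],
  [[-0.647,0.425,0.63],[0,0,0]],
  [[-0.647,0.425,0.723],[0,0,0]],
])

```text
time_s: 2.1
position: [0.4375, 0.0967, 0.0125]
tool_rot: [[-0.003, 1.0, -0.001], [1.0, 0.003, 0.0], [0.0, -0.001, -1.0]]
ft_force: [0.4, -0.2, 0.7]
grip_width: 0.0849
gripper_force: 0.0
```

Call:
step_arm([
  [[0,0,0],[0,0,0]],
  [[0,0,0],[0,0,0]],
  [[0,0,0],[0,0,0]],
  [[0,0,0],[0,0,0]],
  [[0,0,0],[0,0,0]],
], jaw=0)

```text
time_s: 2.52
position: [0.4387, 0.0969, 0.016]
tool_rot: [[-0.001, 1.0, 0.003], [1.0, 0.001, -0.0], [-0.0, 0.003, -1.0]]
ft_force: [-0.7, 1.0, 4.4]
grip_width: 0.0506
gripper_force: 63.4
```

Call:
step_arm([
  [[0,0,0],[0,0,0]],
  [[0,0,-0.05],[0,0,0]],
  [[0,0,-0.1],[0,0,0]],
  [[0,0,-0.133],[0,0,0]],
  [[0,0,-0.133],[0,0,0]],
  [[0,0,-0.133],[0,0,0]],
  [[0,0,-0.133],[0,0,0]],
  [[0,0,-0.133],[0,0,0]],
])

```text
time_s: 3.18
position: [0.4376, 0.0967, 0.0538]
tool_rot: [[0.0, 1.0, -0.001], [1.0, -0.0, 0.0], [0.0, -0.001, -1.0]]
ft_force: [-0.7, 0.2, -4.2]
grip_width: 0.0504
gripper_force: 64.2
```

Call:
step_arm([
  [[0,0,0],[0,0,0]],
  [[0,0,0],[0,0,0]],
])

```text
time_s: 3.35
position: [0.4377, 0.0967, 0.0539]
tool_rot: [[0.0, 1.0, -0.001], [1.0, -0.0, 0.0], [0.0, -0.001, -1.0]]
ft_force: [0.4, -0.4, -4.9]
grip_width: 0.0507
gripper_force: 64.2
```

Run:
```python
from h import *
d=grab("side","pics/s1.png");w=cloud(d);np.set_printoptions(precision=4,suppress=True);print(pots(w));st()
i=cv2.imread("pics/s1.png")[150:310,220:400];cv2.imwrite("pics/s1c.png",cv2.resize(i,None,fx=3,fy=3))
```

```text
[[  0.4389   0.0901   0.0433   0.0925 190.    ]
 [  0.5404   0.0993   0.0246   0.0718 152.    ]
 [  0.5506  -0.0012   0.0246   0.0727 192.    ]
 [  0.4248   0.0001   0.0245   0.0709 203.    ]
 [  0.5494  -0.1097   0.0242   0.0727 239.    ]
 [  0.4439  -0.1007   0.0243   0.0714 241.    ]]
{'time_s': 3.4, 'q': [-2.7355, 25.3378, 104.568, -0.0001, 50.1389, -2.7237], 'qvel': [-0.0253, -0.1177, -0.1315, -0.0021, 0.0251, -0.0191], 'joint_efforts': [0.0047, -40.8762, -14.8208, 0.0031, 0.0027, -0.0006], 'position': [0.4378, 0.0967, 0.054], 'tool_rot': [[0.0002, 1.0, -0.0008], [1.0, -0.0002, 0.0], [0.0, -0.0008, -1.0]], 'ft_force': [0.4806, 0.9481, -4.2931], 'wrist_torque': [-0.0129, -0.0447, -0.0341], 'gripper_force': 64.1807, 'grip_width': 0.0506}
```

View pics/s1c.png

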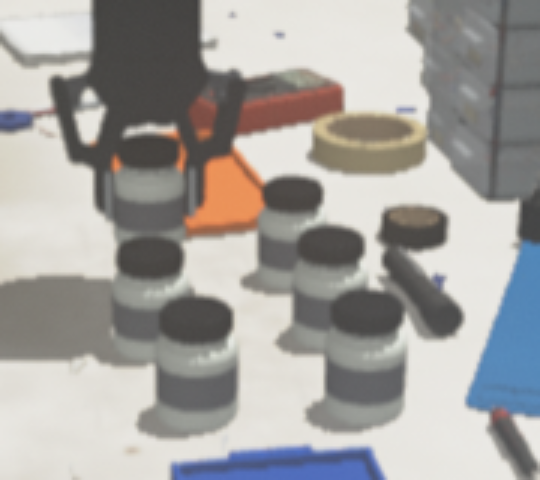

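The crop shows the near-left pot held upright between the fingers, and the other five pots undisturbed. It weighs about 4.4 N, so it's full. Next I'll pin down the blue tray's edges.

Run:
```python
from h import *
d=grab("top");im=d["img"].astype(int);r,g,b=im[...,0],im[...,1],im[...,2]
K=np.array(d["intrinsics"],float);D=np.array(d["D"],float);R=cv2.Rodrigues(np.array(d["rvec"],float))[0];t=np.array(d["tvec"],float).ravel()
C=-R.T@t
def fit(m,z):
    m=cv2.morphologyEx(m.astype(np.uint8),cv2.MORPH_OPEN,np.ones((25,25)))
    c=max(cv2.findContours(m,0,2)[0],key=cv2.contourArea)
    p=cv2.undistortPoints(c.astype(float),K,D).reshape(-1,2)
    ray=np.c_[p,np.ones(len(p))]@R
    w=C+ray*((z-C[2])/ray[:,2])[:,None]
    return cv2.minAreaRect(w[:,:2].astype(np.float32))
v,u=np.mgrid[:480,:640]
print("b",fit((b>r+60)&(u>395)&(v>235)&(v<320)&(u<530),.012))
print("o",fit((r>b+80)&(u<245)&(u>110)&(v>225)&(v<320),.012))
```

```text
b ((0.4801083207130432, -0.2779088318347931), (0.11485186219215393, 0.20449768006801605), 0.19803330302238464)
o ((0.4836460053920746, 0.32374030351638794), (0.11510404199361801, 0.14702345430850983), 2.9411234855651855)
```

Call:
step_arm([
  [[0,-0.1,0],[0,0,0]],
  [[0,-0.22,0],[0,0,0]],
  [[0,-0.333,0],[0,0,0]],
  [[-0.1,-0.333,0],[0,0,0]],
  [[-0.25,-0.333,0],[0,0,0]],
  [[-0.4,-0.333,0],[0,0,0]],
  [[-0.55,-0.333,0],[0,0,0]],
  [[-0.7,-0.333,0],[0,0,0]],
  [[-0.85,-0.333,0],[0,0,0]],
  [[-1.0,-0.333,0],[0,0,0]],
])

```text
time_s: 4.28
position: [0.3374, -0.1856, 0.0544]
tool_rot: [[0.001, 1.0, 0.0], [1.0, -0.001, -0.0], [-0.0, 0.0, -1.0]]
ft_force: [2.2, -0.4, -4.2]
grip_width: 0.051
gripper_force: 63.8
```

Call:
step_arm([
  [[-0.1,0.1,0],[0,0,0]],
  [[-0.22,0.22,0],[0,0,0]],
  [[-0.34,0.34,0],[0,0,0]],
  [[-0.43,0.43,0],[0,0,0]],
  [[-0.473,0.473,0],[0,0,0]],
  [[-0.473,0.473,0],[0,0,0]],
  [[-0.473,0.473,0.05],[0,0,0]],
  [[-0.473,0.473,0.09],[0,0,0]],
  [[-0.473,0.473,0.113],[0,0,0]],
  [[-0.473,0.473,0.113],[0,0,0]],
])

```text
time_s: 5.12
position: [0.4796, -0.325, 0.0205]
tool_rot: [[-0.0, 1.0, -0.001], [1.0, 0.0, 0.0], [0.0, -0.001, -1.0]]
ft_force: [-0.3, -0.4, -4.3]
grip_width: 0.0511
gripper_force: 66.7
```

Call:
step_arm([
  [[-0.067,0,0],[0,0,0]],
  [[-0.067,0,0],[0,0,0]],
  [[-0.067,0,0.004],[0,0,0]],
  [[-0.067,0,0.004],[0,0,0]],
])

```text
time_s: 5.45
position: [0.4801, -0.3466, 0.0202]
tool_rot: [[0.001, 1.0, 0.002], [1.0, -0.001, -0.003], [-0.003, 0.002, -1.0]]
ft_force: [-1.3, -3.4, 3.5]
grip_width: 0.0508
gripper_force: 67.7
```

Call:
step_arm([
  [[0,0,0],[0,0,0]],
  [[0,0,0],[0,0,0]],
  [[0,0,0],[0,0,0]],
  [[0,0,0],[0,0,0]],
  [[0,0,-0.08],[0,0,0]],
  [[0,0,-0.18],[0,0,0]],
  [[0,0,-0.3],[0,0,0]],
  [[0,0,-0.4],[0,0,0]],
  [[0,0,-0.4],[0,0,0]],
], jaw=80)

```text
time_s: 6.2
position: [0.4816, -0.3467, 0.1454]
tool_rot: [[-0.0, 1.0, 0.007], [1.0, 0.0, -0.008], [-0.008, 0.007, -1.0]]
ft_force: [-0.2, -0.1, 0.7]
grip_width: 0.0799
gripper_force: 0.0
```

Call:
step_arm([
  [[0,0,0],[0,0,0]],
  [[0,0,0],[0,0,0]],
  [[0,0,0.05],[0,0,0]],
  [[0,0,0.1],[0,0,0]],
  [[0,0,0.14],[0,0,0]],
  [[0,0,0.14],[0,0,0]],
  [[0,0,0.14],[0,0,0]],
  [[0,0,0.14],[0,0,0]],
], jaw=0)

```text
time_s: 6.87
position: [0.4799, -0.3453, 0.0972]
tool_rot: [[0.0, 1.0, -0.0], [1.0, -0.0, 0.0], [0.0, -0.0, -1.0]]
ft_force: [0.2, 0.1, -0.6]
grip_width: 0.0003
gripper_force: 0.0
```

Now press down slowly to about z=0.070.

Call:
step_arm([
  [[0,0,0.03],[0,0,0]],
  [[0,0,0.05],[0,0,0]],
  [[0,0,0.06],[0,0,0]],
  [[0,0,0.068],[0,0,0]],
  [[0,0,0.076],[0,0,0]],
  [[0,0,0.084],[0,0,0]],
  [[0,0,0.09],[0,0,0]],
  [[0,0,0.09],[0,0,0]],
  [[0,0,0.09],[0,0,0]],
])

```text
time_s: 7.62
position: [0.4798, -0.3452, 0.071]
tool_rot: [[0.0, 1.0, 0.0], [1.0, -0.0, -0.0], [-0.0, 0.0, -1.0]]
ft_force: [-2.1, 2.7, 8.6]
grip_width: 0.0002
gripper_force: 4.1
```

Call:
step_arm([
  [[0,0,0.006],[0,0,0]],
  [[0,0,0.012],[0,0,0]],
  [[0,0,0.012],[0,0,0]],
])

```text
time_s: 7.87
position: [0.4802, -0.3455, 0.0708]
tool_rot: [[-0.0, 1.0, 0.002], [1.0, 0.0, -0.003], [-0.003, 0.002, -1.0]]
ft_force: [-9.5, 8.0, 34.6]
grip_width: -0.0002
gripper_force: 17.4
```

Call:
step_arm([
  [[0,0,-0.05],[0,0,0]],
  [[0,0,-0.18],[0,0,0]],
  [[0,0,-0.3],[0,0,0]],
  [[0,0,-0.3],[0,0,0]],
])

```text
time_s: 8.2
position: [0.4817, -0.3472, 0.1636]
tool_rot: [[0.0, 1.0, 0.008], [1.0, 0.0, -0.009], [-0.009, 0.008, -1.0]]
ft_force: [-0.5, 0.5, 0.1]
grip_width: 0.0
gripper_force: 0.0
```

Call:
step_arm([
  [[0.13,-0.03,0],[0,0,0]],
  [[0.26,-0.05,0],[0,0,0]],
  [[0.39,-0.07,0],[0,0,0]],
  [[0.52,-0.09,0],[0,0,0]],
  [[0.65,-0.11,0],[0,0,0]],
  [[0.75,-0.117,0],[0,0,0]],
  [[0.815,-0.117,0],[0,0,0]],
  [[0.815,-0.117,0],[0,0,0]],
  [[0.815,-0.117,0],[0,0,0]],
], jaw=85)

```text
time_s: 8.95
position: [0.4449, -0.1003, 0.1567]
tool_rot: [[-0.002, 1.0, 0.0], [1.0, 0.002, -0.0], [-0.0, 0.0, -1.0]]
ft_force: [0.7, -0.3, -0.5]
grip_width: 0.0852
gripper_force: 0.0
```

Run:
```python
from h import *
np.set_printoptions(precision=4,suppress=True)
for n in("top","side"): print(pots(cloud(grab(n))))
```

```text
[[  0.5505  -0.0001   0.0229   0.073  401.    ]
 [  0.5437   0.1028   0.0227   0.072  395.    ]
 [  0.4813  -0.344    0.0234   0.0697 429.    ]
 [  0.4282   0.001    0.0225   0.0712 418.    ]]
[[  0.5401   0.1017   0.0229   0.0714 156.    ]
 [  0.5476  -0.0021   0.0249   0.073  188.    ]
 [  0.428   -0.0001   0.0246   0.071  197.    ]
 [  0.5484  -0.1104   0.0232   0.0725 239.    ]
 [  0.4431  -0.1021   0.0238   0.0714 257.    ]
 [  0.479   -0.3476   0.0231   0.0707 430.    ]]
```

Call:
step_arm([
  [[0,0,0.12],[0,0,0]],
  [[0,0,0.24],[0,0,0]],
  [[0,0,0.36],[0,0,0]],
  [[0,0,0.44],[0,0,0]],
  [[0,0,0.473],[0,0,0]],
  [[0,0,0.473],[0,0,0]],
])

```text
time_s: 9.55
position: [0.4439, -0.1015, 0.0124]
tool_rot: [[0.002, 1.0, -0.004], [1.0, -0.002, 0.002], [0.002, -0.004, -1.0]]
ft_force: [-0.1, -0.4, -0.2]
grip_width: 0.0849
gripper_force: 0.0
```

Call:
step_arm([
  [[0,0,0],[0,0,0]],
  [[0,0,0],[0,0,0]],
  [[0,0,0],[0,0,0]],
  [[0,0,0],[0,0,0]],
  [[0,0,0],[0,0,0]],
  [[0,0,-0.05],[0,0,0]],
  [[0,0,-0.1],[0,0,0]],
  [[0,0,-0.133],[0,0,0]],
  [[0,0,-0.133],[0,0,0]],
  [[0,0,-0.133],[0,0,0]],
], jaw=0)

```text
time_s: 10.38
position: [0.445, -0.1009, 0.0552]
tool_rot: [[0.0, 1.0, 0.002], [1.0, -0.0, -0.001], [-0.001, 0.002, -1.0]]
ft_force: [1.2, 0.5, -1.5]
grip_width: 0.0509
gripper_force: 62.6
```

Call:
step_arm([
  [[0,0,0],[0,0,0]],
  [[0,0,0],[0,0,0]],
  [[0,0,0],[0,0,0]],
  [[0,0,0],[0,0,0]],
])

```text
time_s: 10.72
position: [0.4446, -0.1007, 0.0542]
tool_rot: [[0.0, 1.0, -0.001], [1.0, -0.0, 0.0], [0.0, -0.001, -1.0]]
ft_force: [-0.2, 0.3, -1.8]
grip_width: 0.0506
gripper_force: 62.6
```

Call:
step_arm([
  [[0,-0.12,0],[0,0,0]],
  [[0,-0.25,0],[0,0,0]],
  [[0,-0.365,0],[0,0,0]],
  [[0.12,-0.365,0],[0,0,0]],
  [[0.25,-0.365,0],[0,0,0]],
  [[0.39,-0.365,0],[0,0,0]],
  [[0.53,-0.365,0],[0,0,0]],
  [[0.67,-0.365,0],[0,0,0]],
  [[0.8,-0.365,0],[0,0,0]],
  [[0.85,-0.365,0],[0,0,0]],
])

```text
time_s: 11.55
position: [0.3346, 0.1579, 0.0546]
tool_rot: [[-0.003, 1.0, 0.0], [1.0, 0.003, 0.001], [0.001, 0.0, -1.0]]
ft_force: [0.1, -0.8, -1.0]
grip_width: 0.0511
gripper_force: 62.8
```

Call:
step_arm([
  [[0.11,0.08,0],[0,0,0]],
  [[0.22,0.16,0],[0,0,0]],
  [[0.33,0.24,0],[0,0,0]],
  [[0.44,0.32,0],[0,0,0]],
  [[0.55,0.4,0],[0,0,0]],
  [[0.63,0.46,0],[0,0,0]],
  [[0.68,0.495,0],[0,0,0]],
  [[0.68,0.495,0],[0,0,0]],
  [[0.68,0.495,0.05],[0,0,0]],
  [[0.68,0.495,0.09],[0,0,0]],
])

```text
time_s: 12.38
position: [0.4834, 0.3579, 0.0268]
tool_rot: [[-0.0, 1.0, -0.0], [1.0, 0.0, -0.0], [-0.0, -0.0, -1.0]]
ft_force: [-0.3, 0.1, -0.9]
grip_width: 0.0508
gripper_force: 62.9
```

Run:
```python
from h import *
st()
d=grab("top","pics/t2.png");w=cloud(d);np.set_printoptions(precision=4,suppress=True);print(pots(w))
d=grab("side","pics/s2.png")
a=cv2.imread("pics/t2.png")[220:320,100:250];b=cv2.imread("pics/s2.png")[150:270,220:400]
cv2.imwrite("pics/c2.png",np.hstack([cv2.resize(a,(400,267)),cv2.resize(b,(400,267))]))
```

```text
{'time_s': 12.3833, 'q': [25.2554, 38.8741, 80.9749, -0.0094, 60.1806, 25.2492], 'qvel': [-0.402, 11.1926, 7.9231, -0.0306, -17.679, 0.0037], 'joint_efforts': [0.3941, -56.9897, -18.9297, 0.0151, 0.3377, 0.0036], 'position': [0.4834, 0.3579, 0.0268], 'tool_rot': [[-0.0002, 1.0, -0.0004], [1.0, 0.0002, -0.0003], [-0.0003, -0.0004, -1.0]], 'ft_force': [-0.3425, 0.0593, -0.8518], 'wrist_torque': [0.0025, 0.0523, 0.0183], 'gripper_force': 62.9094, 'grip_width': 0.0508}
[[  0.5504  -0.0001   0.0229   0.0732 398.    ]
 [  0.5503  -0.1092   0.0223   0.0728 392.    ]
 [  0.5436   0.1028   0.0226   0.0718 399.    ]
 [  0.4844   0.3457   0.0592   0.089  140.    ]
 [  0.4806  -0.3439   0.0235   0.0696 430.    ]
 [  0.4282   0.0009   0.0226   0.0713 421.    ]]
```

View pics/c2.png

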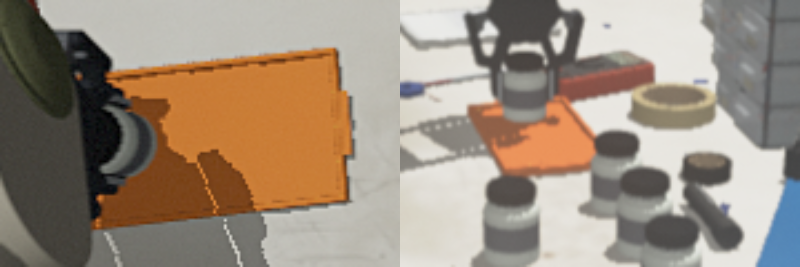

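The pot is held over the left end of the orange tray, well inside the walls. Lower and release.

Call:
step_arm([
  [[0,0,0.015],[0,0,0]],
  [[0,0,0.024],[0,0,0]],
  [[0,0,0.027],[0,0,0]],
  [[0,0,0.027],[0,0,0]],
])

```text
time_s: 12.82
position: [0.484, 0.358, 0.021]
tool_rot: [[0.0, 1.0, 0.001], [1.0, -0.0, 0.0], [0.0, 0.001, -1.0]]
ft_force: [-3.1, -2.0, 7.7]
grip_width: 0.0509
gripper_force: 63.7
```

Call:
step_arm([
  [[0,0,0],[0,0,0]],
  [[0,0,0],[0,0,0]],
  [[0,0,0],[0,0,0]],
  [[0,0,0],[0,0,0]],
  [[0,0,-0.08],[0,0,0]],
  [[0,0,-0.18],[0,0,0]],
  [[0,0,-0.3],[0,0,0]],
  [[0,0,-0.42],[0,0,0]],
  [[0,0,-0.42],[0,0,0]],
  [[0,0,-0.42],[0,0,0]],
], jaw=80)

```text
time_s: 13.65
position: [0.4846, 0.3585, 0.1474]
tool_rot: [[0.0, 1.0, 0.004], [1.0, -0.0, 0.002], [0.002, 0.004, -1.0]]
ft_force: [0.5, 0.8, -1.4]
grip_width: 0.0799
gripper_force: 0.0
```

Call:
step_arm([
  [[-0.13,-0.03,0],[0,0,0]],
  [[-0.26,-0.06,0],[0,0,0]],
  [[-0.39,-0.09,0],[0,0,0]],
  [[-0.52,-0.12,0],[0,0,0]],
  [[-0.65,-0.15,0],[0,0,0]],
  [[-0.78,-0.17,0],[0,0,0]],
  [[-0.9,-0.187,0],[0,0,0]],
  [[-0.9,-0.187,0],[0,0,0]],
  [[-0.9,-0.187,0],[0,0,0]],
], jaw=85)

```text
time_s: 14.4
position: [0.4272, 0.0869, 0.1446]
tool_rot: [[0.004, 1.0, -0.002], [1.0, -0.004, 0.0], [0.0, -0.002, -1.0]]
ft_force: [1.0, 0.4, -1.0]
grip_width: 0.0851
gripper_force: 0.0
```

Run:
```python
from h import *
np.set_printoptions(precision=4,suppress=True)
for n in("top","side"): print(pots(cloud(grab(n))))
print(env.observe()["position"])
```

```text
[[  0.5504  -0.0004   0.0229   0.073  401.    ]
 [  0.5506  -0.1085   0.0227   0.0729 392.    ]
 [  0.5438   0.1023   0.0231   0.0722 389.    ]
 [  0.4843   0.3578   0.0229   0.0769 443.    ]
 [  0.4811  -0.3443   0.0233   0.0697 428.    ]
 [  0.4281   0.0009   0.0225   0.0714 419.    ]]
[[  0.482    0.3575   0.0259   0.0763  98.    ]
 [  0.5406   0.1014   0.0235   0.0717 155.    ]
 [  0.5476  -0.0015   0.0247   0.0729 194.    ]
 [  0.4259  -0.0014   0.0231   0.0709 202.    ]
 [  0.5492  -0.1106   0.0238   0.0726 236.    ]
 [  0.4794  -0.3471   0.0232   0.0706 425.    ]]
[0.4275 0.0887 0.1449]
```

Call:
step_arm([
  [[-0.12,0,0],[0,0,0]],
  [[-0.24,0,0],[0,0,0]],
  [[-0.295,0,0.03],[0,0,0]],
  [[-0.295,0,0.12],[0,0,0]],
  [[-0.295,0,0.24],[0,0,0]],
  [[-0.295,0,0.35],[0,0,0]],
  [[-0.295,0,0.42],[0,0,0]],
  [[-0.295,0,0.436],[0,0,0]],
  [[-0.295,0,0.436],[0,0,0]],
])

```text
time_s: 15.25
position: [0.4273, 0.0009, 0.0136]
tool_rot: [[-0.002, 1.0, -0.003], [1.0, 0.002, 0.001], [0.001, -0.003, -1.0]]
ft_force: [0.2, 1.1, 1.1]
grip_width: 0.0852
gripper_force: 0.0
```

Call:
step_arm([
  [[0,0,0],[0,0,0]],
  [[0,0,0],[0,0,0]],
  [[0,0,0],[0,0,0]],
  [[0,0,0],[0,0,0]],
  [[0,0,0],[0,0,0]],
  [[0,0,-0.05],[0,0,0]],
  [[0,0,-0.1],[0,0,0]],
  [[0,0,-0.133],[0,0,0]],
  [[0,0,-0.133],[0,0,0]],
  [[0,0,-0.133],[0,0,0]],
], jaw=0)

```text
time_s: 16.08
position: [0.4279, -0.0003, 0.0551]
tool_rot: [[0.0, 1.0, 0.002], [1.0, -0.0, -0.0], [-0.0, 0.002, -1.0]]
ft_force: [-0.2, 0.7, -3.5]
grip_width: 0.051
gripper_force: 63.6
```

Call:
step_arm([
  [[0,0,0],[0,0,0]],
  [[0,0,0],[0,0,0]],
  [[0,0,0],[0,0,0]],
  [[0,0,0],[0,0,0]],
])

```text
time_s: 16.42
position: [0.4275, -0.0002, 0.0542]
tool_rot: [[0.0, 1.0, -0.001], [1.0, -0.0, 0.0], [0.0, -0.001, -1.0]]
ft_force: [0.3, -0.4, -3.3]
grip_width: 0.0506
gripper_force: 63.6
```

Call:
step_arm([
  [[-0.1,0,0],[0,0,0]],
  [[-0.22,0,0],[0,0,0]],
  [[-0.35,0,0],[0,0,0]],
  [[-0.48,0,0],[0,0,0]],
  [[-0.61,0.02,0],[0,0,0]],
  [[-0.74,0.1,0],[0,0,0]],
  [[-0.86,0.16,0],[0,0,0]],
  [[-0.933,0.175,0],[0,0,0]],
  [[-0.933,0.175,0],[0,0,0]],
  [[-0.933,0.175,0],[0,0,0]],
])

```text
time_s: 17.25
position: [0.4799, -0.2811, 0.0537]
tool_rot: [[0.002, 1.0, -0.001], [1.0, -0.002, 0.001], [0.001, -0.001, -1.0]]
ft_force: [0.0, 0.8, -4.4]
grip_width: 0.0509
gripper_force: 64.1
```

Call:
step_arm([
  [[0,0,0.05],[0,0,0]],
  [[0,0,0.09],[0,0,0]],
  [[0,0,0.11],[0,0,0]],
  [[0,0,0.117],[0,0,0]],
  [[0,0,0.117],[0,0,0]],
])

```text
time_s: 17.67
position: [0.4789, -0.2785, 0.0209]
tool_rot: [[-0.001, 1.0, -0.003], [1.0, 0.001, 0.002], [0.002, -0.003, -1.0]]
ft_force: [-8.1, 4.4, 14.8]
grip_width: 0.0504
gripper_force: 66.5
```

Touching; release, rise, close, press.

Call:
step_arm([
  [[0,0,0],[0,0,0]],
  [[0,0,0],[0,0,0]],
  [[0,0,0],[0,0,0]],
  [[0,0,0],[0,0,0]],
  [[0,0,-0.08],[0,0,0]],
  [[0,0,-0.18],[0,0,0]],
  [[0,0,-0.27],[0,0,0]],
  [[0,0,-0.27],[0,0,0]],
  [[0,0,-0.27],[0,0,0]],
], jaw=80)

```text
time_s: 18.42
position: [0.4806, -0.2805, 0.1016]
tool_rot: [[0.0, 1.0, 0.002], [1.0, -0.0, -0.002], [-0.002, 0.002, -1.0]]
ft_force: [0.1, 0.0, -0.3]
grip_width: 0.0801
gripper_force: 0.0
```

Call:
step_arm([
  [[0,0,0],[0,0,0]],
  [[0,0,0],[0,0,0]],
  [[0,0,0],[0,0,0]],
  [[0,0,0],[0,0,0]],
  [[0,0,0],[0,0,0]],
], jaw=0)

```text
time_s: 18.83
position: [0.48, -0.2801, 0.0999]
tool_rot: [[0.0, 1.0, -0.001], [1.0, -0.0, 0.001], [0.001, -0.001, -1.0]]
ft_force: [-0.1, 0.2, -0.6]
grip_width: 0.0194
gripper_force: 0.0
```

Run:
```python
from h import *
np.set_printoptions(precision=4,suppress=True)
for n in("top","side"): print(pots(cloud(grab(n))))
print(env.observe()["position"])
```

```text
[[  0.5501  -0.0004   0.0226   0.0731 392.    ]
 [  0.5502  -0.109    0.0228   0.0729 393.    ]
 [  0.5434   0.1033   0.0227   0.072  401.    ]
 [  0.4844   0.3581   0.0238   0.077  446.    ]
 [  0.4867  -0.2664   0.0189   0.0762  93.    ]]
[[  0.4835   0.3573   0.0256   0.0763 102.    ]
 [  0.2192   0.1453   0.0277   0.0967  50.    ]
 [  0.5554  -0.122    0.018    0.0656  42.    ]
 [  0.4802  -0.3125   0.0571   0.074  642.    ]]
[ 0.4801 -0.2802  0.1002]
```

Call:
step_arm([
  [[0,0,0],[0,0,0]],
  [[0,0,0.03],[0,0,0]],
  [[0,0,0.05],[0,0,0]],
  [[0,0,0.065],[0,0,0]],
  [[0,0,0.077],[0,0,0]],
  [[0,0,0.087],[0,0,0]],
  [[0,0,0.097],[0,0,0]],
  [[0,0,0.105],[0,0,0]],
  [[0,0,0.11],[0,0,0]],
  [[0,0,0.11],[0,0,0]],
])

```text
time_s: 19.77
position: [0.4805, -0.2805, 0.0708]
tool_rot: [[-0.0, 1.0, 0.002], [1.0, 0.0, -0.002], [-0.002, 0.002, -1.0]]
ft_force: [-8.2, 6.5, 31.3]
grip_width: -0.0003
gripper_force: 16.0
```

Call:
step_arm([
  [[0,0,-0.05],[0,0,0]],
  [[0,0,-0.18],[0,0,0]],
  [[0,0,-0.28],[0,0,0]],
  [[0,0,-0.28],[0,0,0]],
])

```text
time_s: 20.1
position: [0.4821, -0.2818, 0.1572]
tool_rot: [[0.0, 1.0, 0.008], [1.0, -0.0, -0.007], [-0.007, 0.008, -1.0]]
ft_force: [-0.5, -0.8, 0.6]
grip_width: 0.0001
gripper_force: 0.0
```

Call:
step_arm([
  [[0.12,0.05,0],[0,0,0]],
  [[0.24,0.1,0],[0,0,0]],
  [[0.36,0.15,0],[0,0,0]],
  [[0.48,0.2,0],[0,0,0]],
  [[0.57,0.233,0],[0,0,0]],
  [[0.57,0.233,0],[0,0,0]],
  [[0.57,0.233,0],[0,0,0]],
], jaw=80)

```text
time_s: 20.68
position: [0.5503, -0.1079, 0.151]
tool_rot: [[-0.003, 1.0, -0.0], [1.0, 0.003, 0.0], [0.0, -0.0, -1.0]]
ft_force: [-0.7, -0.6, -0.1]
grip_width: 0.08
gripper_force: 0.0
```

Run:
```python
from h import *
np.set_printoptions(precision=4,suppress=True)
for n in("top","side"): print(pots(cloud(grab(n))))
print(env.observe()["position"])
```

```text
[[  0.5502  -0.0006   0.0227   0.0731 395.    ]
 [  0.5433   0.1028   0.0226   0.072  393.    ]
 [  0.4833   0.3584   0.0234   0.077  443.    ]
 [  0.4804  -0.276    0.0229   0.0697 413.    ]
 [  0.481   -0.3441   0.0231   0.0697 431.    ]]
[[  0.4828   0.3561   0.0233   0.0766 101.    ]
 [  0.5411   0.1016   0.0229   0.0714 155.    ]
 [  0.5505  -0.0007   0.0243   0.0728 194.    ]
 [  0.5489  -0.1102   0.0235   0.0726 242.    ]
 [  0.4823  -0.3113   0.0576   0.0701 800.    ]]
[ 0.5499 -0.1098  0.1511]
```

Call:
step_arm([
  [[0,0,0.12],[0,0,0]],
  [[0,0,0.24],[0,0,0]],
  [[0,0,0.36],[0,0,0]],
  [[0,0,0.43],[0,0,0]],
  [[0,0,0.457],[0,0,0]],
  [[0,0,0.457],[0,0,0]],
])

```text
time_s: 21.28
position: [0.5492, -0.11, 0.0129]
tool_rot: [[0.002, 1.0, -0.003], [1.0, -0.002, 0.001], [0.001, -0.003, -1.0]]
ft_force: [0.0, -0.1, 1.3]
grip_width: 0.0801
gripper_force: 0.0
```

Call:
step_arm([
  [[0,0,0],[0,0,0]],
  [[0,0,0],[0,0,0]],
  [[0,0,0],[0,0,0]],
  [[0,0,0],[0,0,0]],
  [[0,0,0],[0,0,0]],
  [[0,0,-0.05],[0,0,0]],
  [[0,0,-0.1],[0,0,0]],
  [[0,0,-0.133],[0,0,0]],
  [[0,0,-0.133],[0,0,0]],
  [[0,0,-0.133],[0,0,0]],
], jaw=0)

```text
time_s: 22.12
position: [0.5503, -0.1092, 0.0549]
tool_rot: [[0.0, 1.0, 0.001], [1.0, -0.0, -0.001], [-0.001, 0.001, -1.0]]
ft_force: [-0.1, -0.3, -1.4]
grip_width: 0.0506
gripper_force: 62.5
```

Call:
step_arm([
  [[0,0,0],[0,0,0]],
  [[0,0,0],[0,0,0]],
  [[0,0,0],[0,0,0]],
  [[0,0,0],[0,0,0]],
])

```text
time_s: 22.45
position: [0.5499, -0.1091, 0.0538]
tool_rot: [[0.0, 1.0, -0.001], [1.0, -0.0, 0.0], [0.0, -0.001, -1.0]]
ft_force: [0.5, 0.2, -1.5]
grip_width: 0.0507
gripper_force: 62.5
```

Call:
step_arm([
  [[0,-0.1,0],[0,0,0]],
  [[0,-0.22,0],[0,0,0]],
  [[0,-0.34,0],[0,0,0]],
  [[0,-0.4,0],[0,0,0]],
  [[0.12,-0.4,0],[0,0,0]],
  [[0.25,-0.4,0],[0,0,0]],
  [[0.38,-0.4,0],[0,0,0]],
  [[0.51,-0.4,0],[0,0,0]],
  [[0.64,-0.4,0],[0,0,0]],
  [[0.7,-0.4,0],[0,0,0]],
])

```text
time_s: 23.28
position: [0.4294, 0.1042, 0.0543]
tool_rot: [[-0.002, 1.0, -0.0], [1.0, 0.002, 0.001], [0.001, -0.0, -1.0]]
ft_force: [0.0, 0.6, -0.9]
grip_width: 0.0508
gripper_force: 62.7
```

Call:
step_arm([
  [[0.12,0,0],[0,0,0]],
  [[0.25,0,0],[0,0,0]],
  [[0.38,0.08,0],[0,0,0]],
  [[0.5,0.15,0],[0,0,0]],
  [[0.6,0.2,0],[0,0,0]],
  [[0.637,0.203,0],[0,0,0]],
  [[0.637,0.203,0],[0,0,0]],
  [[0.637,0.203,0],[0,0,0]],
])

```text
time_s: 23.95
position: [0.4904, 0.2918, 0.0537]
tool_rot: [[-0.001, 1.0, -0.001], [1.0, 0.001, -0.001], [-0.001, -0.001, -1.0]]
ft_force: [-1.1, -1.0, -1.7]
grip_width: 0.0509
gripper_force: 62.8
```

Call:
step_arm([
  [[0,0,0.05],[0,0,0]],
  [[0,0,0.09],[0,0,0]],
  [[0,0,0.11],[0,0,0]],
  [[0,0,0.116],[0,0,0]],
  [[0,0,0.116],[0,0,0]],
])

```text
time_s: 24.37
position: [0.4904, 0.2904, 0.0206]
tool_rot: [[0.001, 1.0, -0.001], [1.0, -0.001, -0.001], [-0.001, -0.001, -1.0]]
ft_force: [-3.7, -1.1, 9.2]
grip_width: 0.0511
gripper_force: 65.2
```

Call:
step_arm([
  [[0,0,0],[0,0,0]],
  [[0,0,0],[0,0,0]],
  [[0,0,0],[0,0,0]],
  [[0,0,-0.08],[0,0,0]],
  [[0,0,-0.18],[0,0,0]],
  [[0,0,-0.3],[0,0,0]],
  [[0,0,-0.42],[0,0,0]],
  [[0,0,-0.42],[0,0,0]],
  [[0,0,-0.42],[0,0,0]],
], jaw=70)

```text
time_s: 25.12
position: [0.4917, 0.2919, 0.1472]
tool_rot: [[0.0, 1.0, 0.004], [1.0, -0.0, 0.001], [0.001, 0.004, -1.0]]
ft_force: [-0.4, 0.3, -0.9]
grip_width: 0.0698
gripper_force: 0.0
```

Call:
step_arm([
  [[-0.13,0.04,0],[0,0,0]],
  [[-0.26,0.08,0],[0,0,0]],
  [[-0.39,0.12,0],[0,0,0]],
  [[-0.52,0.16,0],[0,0,0]],
  [[-0.6,0.177,0],[0,0,0]],
  [[-0.627,0.177,0],[0,0,0]],
  [[-0.627,0.177,0],[0,0,0]],
  [[-0.627,0.177,0],[0,0,0]],
  [[-0.627,0.177,0],[0,0,0]],
])

```text
time_s: 25.87
position: [0.5435, 0.1051, 0.145]
tool_rot: [[-0.001, 1.0, -0.001], [1.0, 0.001, 0.0], [0.0, -0.001, -1.0]]
ft_force: [-0.4, -0.0, 0.2]
grip_width: 0.07
gripper_force: 0.0
```

Run:
```python
from h import *
np.set_printoptions(precision=4,suppress=True)
for n in("top","side"):
    d=grab(n,f"pics/{n}3.png");w=cloud(d);print(pots(w))
    m=(w[...,2]>.012)&(w[...,2]<.04)&(w[...,0]>.59)&(w[...,0]<.64)&(w[...,1]>-.05)&(w[...,1]<.12)
    q=w[m];print("torch",cv2.minAreaRect(q[:,:2].astype(np.float32)),np.percentile(q,[1,99],axis=0))
print(env.observe()["position"])
```

```text
[[  0.5505  -0.0004   0.023    0.0732 400.    ]
 [  0.4843   0.3588   0.0233   0.0768 439.    ]
 [  0.48    -0.2765   0.0227   0.0697 416.    ]
 [  0.4812  -0.344    0.023    0.0698 426.    ]]
torch ((0.6243534088134766, 0.02198665402829647), (0.024322517216205597, 0.0765199214220047), 5.836904048919678) [[ 0.6129 -0.0162  0.0138]
 [ 0.6389  0.057   0.028 ]]
[[  0.4862   0.323    0.0576   0.0767 215.    ]
 [  0.5404   0.0994   0.0248   0.0716 155.    ]
 [  0.5505  -0.0019   0.0259   0.0728 191.    ]
 [  0.4773  -0.3135   0.0566   0.0702 794.    ]]
torch ((0.6199370622634888, 0.03904929757118225), (0.026148250326514244, 0.11404383182525635), 7.568731784820557) [[ 0.6088 -0.0177  0.0123]
 [ 0.6384  0.0929  0.0272]]
[0.5437 0.1052 0.1453]
```

Call:
step_arm([
  [[-0.012,0,0.1],[0,0,0]],
  [[-0.012,0,0.2],[0,0,0]],
  [[-0.012,0,0.3],[0,0,0]],
  [[-0.012,0,0.38],[0,0,0]],
  [[-0.012,0,0.42],[0,0,0]],
  [[-0.012,0,0.437],[0,0,0]],
  [[-0.012,0,0.437],[0,0,0]],
], jaw=66)

```text
time_s: 26.55
position: [0.5436, 0.101, 0.0136]
tool_rot: [[-0.001, 1.0, -0.002], [1.0, 0.001, 0.0], [0.0, -0.002, -1.0]]
ft_force: [-0.7, 0.1, 0.0]
grip_width: 0.0664
gripper_force: 0.0
```

Call:
step_arm([
  [[0,0,0],[0,0,0]],
  [[0,0,0],[0,0,0]],
  [[0,0,0],[0,0,0]],
  [[0,0,0],[0,0,0]],
  [[0,0,0],[0,0,0]],
  [[0,0,-0.05],[0,0,0]],
  [[0,0,-0.1],[0,0,0]],
  [[0,0,-0.133],[0,0,0]],
  [[0,0,-0.133],[0,0,0]],
  [[0,0,-0.133],[0,0,0]],
], jaw=0)

```text
time_s: 27.38
position: [0.5441, 0.1001, 0.0544]
tool_rot: [[0.0, 1.0, 0.001], [1.0, -0.0, -0.0], [-0.0, 0.001, -1.0]]
ft_force: [-0.3, -0.3, -4.2]
grip_width: 0.051
gripper_force: 63.5
```

Call:
step_arm([
  [[0,0,0],[0,0,0]],
  [[0,0,0],[0,0,0]],
  [[0,0,0],[0,0,0]],
  [[0,0,0],[0,0,0]],
])

```text
time_s: 27.72
position: [0.5439, 0.1002, 0.0538]
tool_rot: [[0.0, 1.0, -0.001], [1.0, -0.0, -0.0], [-0.0, -0.001, -1.0]]
ft_force: [-0.1, 0.1, -3.6]
grip_width: 0.0508
gripper_force: 63.5
```

Call:
step_arm([
  [[0,-0.1,0],[0,0,0]],
  [[0,-0.22,0],[0,0,0]],
  [[0,-0.34,0],[0,0,0]],
  [[0,-0.38,0],[0,0,0]],
  [[-0.1,-0.38,0],[0,0,0]],
  [[-0.22,-0.38,0],[0,0,0]],
  [[-0.34,-0.38,0],[0,0,0]],
  [[-0.46,-0.38,0],[0,0,0]],
  [[-0.56,-0.38,0],[0,0,0]],
  [[-0.6,-0.38,0],[0,0,0]],
])

```text
time_s: 28.55
position: [0.4306, -0.0834, 0.0544]
tool_rot: [[0.003, 1.0, 0.001], [1.0, -0.003, -0.001], [-0.001, 0.001, -1.0]]
ft_force: [0.7, -0.1, -4.2]
grip_width: 0.0506
gripper_force: 64.3
```

Call:
step_arm([
  [[0,0,0],[0,0,0]],
])

```text
time_s: 28.63
position: [0.4306, -0.0825, 0.0543]
tool_rot: [[0.004, 1.0, 0.001], [1.0, -0.004, -0.001], [-0.001, 0.001, -1.0]]
ft_force: [0.5, 0.5, -4.2]
grip_width: 0.0506
gripper_force: 64.3
```

Call:
step_arm([
  [[-0.1,0,0],[0,0,0]],
  [[-0.22,0.05,0],[0,0,0]],
  [[-0.34,0.11,0],[0,0,0]],
  [[-0.42,0.15,0],[0,0,0]],
  [[-0.445,0.165,0],[0,0,0]],
  [[-0.445,0.165,0],[0,0,0]],
  [[-0.445,0.165,0],[0,0,0]],
  [[-0.445,0.165,0],[0,0,0]],
])

```text
time_s: 29.3
position: [0.4789, -0.2114, 0.0541]
tool_rot: [[-0.001, 1.0, -0.002], [1.0, 0.001, 0.001], [0.001, -0.002, -1.0]]
ft_force: [-0.3, 0.1, -4.2]
grip_width: 0.0506
gripper_force: 64.3
```

Call:
step_arm([
  [[0,0,0.05],[0,0,0]],
  [[0,0,0.09],[0,0,0]],
  [[0,0,0.11],[0,0,0]],
  [[0,0,0.116],[0,0,0]],
  [[0,0,0.116],[0,0,0]],
])

```text
time_s: 29.72
position: [0.4786, -0.2119, 0.0204]
tool_rot: [[-0.001, 1.0, -0.002], [1.0, 0.001, 0.001], [0.001, -0.002, -1.0]]
ft_force: [-6.6, 2.0, 7.4]
grip_width: 0.0508
gripper_force: 66.0
```

Call:
step_arm([
  [[0,0,0],[0,0,0]],
  [[0,0,0],[0,0,0]],
  [[0,0,0],[0,0,0]],
  [[0,0,0],[0,0,0]],
  [[0,0,-0.08],[0,0,0]],
  [[0,0,-0.18],[0,0,0]],
  [[0,0,-0.27],[0,0,0]],
  [[0,0,-0.27],[0,0,0]],
  [[0,0,-0.27],[0,0,0]],
], jaw=80)

```text
time_s: 30.47
position: [0.48, -0.2135, 0.1016]
tool_rot: [[0.0, 1.0, 0.002], [1.0, -0.0, -0.002], [-0.002, 0.002, -1.0]]
ft_force: [-0.3, 0.8, -0.6]
grip_width: 0.0798
gripper_force: 0.0
```

Call:
step_arm([
  [[0,0,0],[0,0,0]],
  [[0,0,0],[0,0,0]],
  [[0,0,0],[0,0,0]],
  [[0,0,0],[0,0,0]],
  [[0,0,0],[0,0,0]],
  [[0,0,0],[0,0,0]],
], jaw=0)

```text
time_s: 30.97
position: [0.4795, -0.2133, 0.1002]
tool_rot: [[0.0, 1.0, -0.0], [1.0, -0.0, 0.0], [0.0, -0.0, -1.0]]
ft_force: [-0.3, 0.9, 0.9]
grip_width: 0.0064
gripper_force: 0.0
```

Call:
step_arm([
  [[0,0,0.02],[0,0,0]],
  [[0,0,0.04],[0,0,0]],
  [[0,0,0.055],[0,0,0]],
  [[0,0,0.067],[0,0,0]],
  [[0,0,0.077],[0,0,0]],
  [[0,0,0.087],[0,0,0]],
  [[0,0,0.097],[0,0,0]],
  [[0,0,0.105],[0,0,0]],
  [[0,0,0.11],[0,0,0]],
  [[0,0,0.11],[0,0,0]],
])

```text
time_s: 31.8
position: [0.48, -0.2136, 0.0708]
tool_rot: [[-0.0, 1.0, 0.003], [1.0, 0.0, -0.002], [-0.002, 0.003, -1.0]]
ft_force: [-9.2, 5.0, 34.3]
grip_width: -0.0
gripper_force: 17.2
```

Call:
step_arm([
  [[0,0,-0.05],[0,0,0]],
  [[0,0,-0.18],[0,0,0]],
  [[0,0,-0.28],[0,0,0]],
  [[0,0,-0.28],[0,0,0]],
])

```text
time_s: 32.13
position: [0.4816, -0.2147, 0.1569]
tool_rot: [[-0.0, 1.0, 0.008], [1.0, 0.0, -0.006], [-0.006, 0.008, -1.0]]
ft_force: [-0.5, -1.3, 1.3]
grip_width: -0.0
gripper_force: 0.0
```

Call:
step_arm([
  [[0.12,0.04,0],[0,0,0]],
  [[0.24,0.08,0],[0,0,0]],
  [[0.36,0.12,0],[0,0,0]],
  [[0.48,0.17,0],[0,0,0]],
  [[0.6,0.21,0],[0,0,0]],
  [[0.69,0.235,0],[0,0,0]],
  [[0.71,0.235,0],[0,0,0]],
  [[0.71,0.235,0],[0,0,0]],
  [[0.71,0.235,0],[0,0,0]],
], jaw=66)

```text
time_s: 32.88
position: [0.5499, -0.0007, 0.1511]
tool_rot: [[-0.0, 1.0, -0.001], [1.0, 0.0, -0.0], [-0.0, -0.001, -1.0]]
ft_force: [0.2, -0.3, -0.5]
grip_width: 0.066
gripper_force: 0.0
```

Run:
```python
from h import *
np.set_printoptions(precision=4,suppress=True)
for n in("top","side"):
    d=grab(n,f"pics/{n}4.png");w=cloud(d);print(pots(w))
print(env.observe()["position"])
```

```text
[[  0.4909   0.2917   0.0225   0.0781 416.    ]
 [  0.4838   0.3585   0.0235   0.0767 445.    ]
 [  0.4795  -0.2085   0.0229   0.0697 408.    ]
 [  0.4808  -0.2753   0.0227   0.0697 414.    ]
 [  0.4818  -0.3443   0.0226   0.0698 426.    ]]
[[   0.4824    0.3231    0.0594    0.077   208.    ]
 [   0.5464   -0.0011    0.0252    0.0728  196.    ]
 [   0.4758   -0.2782    0.0912    0.07   1106.    ]]
[ 0.5499 -0.0016  0.1513]
```

Call:
step_arm([
  [[0,0,0.12],[0,0,0]],
  [[0,0,0.24],[0,0,0]],
  [[0,0,0.34],[0,0,0]],
  [[0,0,0.41],[0,0,0]],
  [[0,0,0.445],[0,0,0]],
  [[0,0,0.457],[0,0,0]],
  [[0,0,0.457],[0,0,0]],
])

```text
time_s: 33.57
position: [0.5502, -0.0011, 0.0144]
tool_rot: [[0.001, 1.0, -0.0], [1.0, -0.001, -0.0], [-0.0, -0.0, -1.0]]
ft_force: [0.2, -0.1, 0.3]
grip_width: 0.0662
gripper_force: 0.0
```

Call:
step_arm([
  [[0,0,0],[0,0,0]],
  [[0,0,0],[0,0,0]],
  [[0,0,0],[0,0,0]],
  [[0,0,0],[0,0,0]],
  [[0,0,0],[0,0,0]],
  [[0,0,-0.05],[0,0,0]],
  [[0,0,-0.1],[0,0,0]],
  [[0,0,-0.133],[0,0,0]],
  [[0,0,-0.133],[0,0,0]],
  [[0,0,-0.133],[0,0,0]],
], jaw=0)

```text
time_s: 34.4
position: [0.5502, -0.0003, 0.0547]
tool_rot: [[0.0, 1.0, 0.001], [1.0, -0.0, -0.0], [-0.0, 0.001, -1.0]]
ft_force: [-0.7, -1.0, -1.2]
grip_width: 0.051
gripper_force: 62.5
```

Call:
step_arm([
  [[0,0,0],[0,0,0]],
  [[0,0,0],[0,0,0]],
  [[0,0,0],[0,0,0]],
  [[0,0,0],[0,0,0]],
])

```text
time_s: 34.73
position: [0.5499, -0.0003, 0.0538]
tool_rot: [[0.0, 1.0, -0.001], [1.0, -0.0, 0.0], [0.0, -0.001, -1.0]]
ft_force: [0.1, -0.2, -0.0]
grip_width: 0.0504
gripper_force: 62.5
```

Call:
step_arm([
  [[0.08,-0.08,0],[0,0,0]],
  [[0.18,-0.16,0],[0,0,0]],
  [[0.3,-0.177,0],[0,0,0]],
  [[0.42,-0.177,0],[0,0,0]],
  [[0.54,-0.177,0],[0,0,0]],
  [[0.66,-0.177,0],[0,0,0]],
  [[0.74,-0.177,0],[0,0,0]],
  [[0.774,-0.177,0],[0,0,0]],
  [[0.774,-0.177,0],[0,0,0]],
  [[0.774,-0.177,0],[0,0,0]],
])

```text
time_s: 35.57
position: [0.497, 0.2314, 0.054]
tool_rot: [[-0.0, 1.0, -0.0], [1.0, 0.0, -0.0], [-0.0, -0.0, -1.0]]
ft_force: [-0.6, 1.0, -1.4]
grip_width: 0.0509
gripper_force: 62.6
```

Call:
step_arm([
  [[0,0,0],[0,0,0]],
  [[0,0,0],[0,0,0]],
])

```text
time_s: 35.73
position: [0.4973, 0.2305, 0.0543]
tool_rot: [[0.002, 1.0, -0.0], [1.0, -0.002, -0.0], [-0.0, -0.0, -1.0]]
ft_force: [-1.0, -1.5, -0.9]
grip_width: 0.0512
gripper_force: 62.6
```

Run:
```python
from h import *
f=[]
for _ in range(4):
    d=grab("top","pics/t5.png");f.append(env.observe()["ft_force"])
print(np.round(f,2),pots(cloud(d)).round(4))
d=grab("side","pics/s5.png")
a=cv2.imread("pics/t5.png")[220:320,100:250];b=cv2.imread("pics/s5.png")[150:270,220:400]
cv2.imwrite("pics/c5.png",np.hstack([cv2.resize(a,(400,267)),cv2.resize(b,(400,267))]))
```

```text
[[-0.63  0.55 -1.38]
 [-0.22  0.48 -0.5 ]
 [-0.27  0.67 -1.48]
 [-0.29  0.68 -0.2 ]] [[ 4.985e-01  2.161e-01  1.910e-02  8.870e-02  6.500e+01]
 [ 4.866e-01 -2.555e-01  4.790e-02  6.990e-02  8.160e+02]
 [ 4.812e-01 -3.441e-01  2.330e-02  6.960e-02  4.320e+02]]
```

View pics/c5.png

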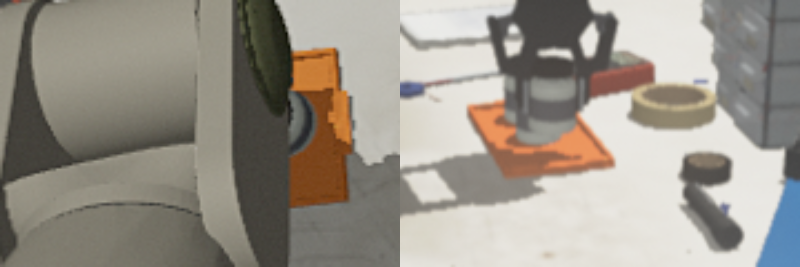

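The crop shows the last pot over the free end of the orange tray, upright and clear of the end wall. In the blue tray two pots now merge into one blob, so I'll check that after this release.

Call:
step_arm([
  [[0,0,0.05],[0,0,0]],
  [[0,0,0.09],[0,0,0]],
  [[0,0,0.11],[0,0,0]],
  [[0,0,0.116],[0,0,0]],
  [[0,0,0.116],[0,0,0]],
])

```text
time_s: 36.4
position: [0.4969, 0.2317, 0.0202]
tool_rot: [[0.0, 1.0, -0.0], [1.0, -0.0, -0.0], [-0.0, -0.0, -1.0]]
ft_force: [-2.3, -0.6, 5.3]
grip_width: 0.051
gripper_force: 64.8
```

Call:
step_arm([
  [[0,0,0],[0,0,0]],
  [[0,0,0],[0,0,0]],
  [[0,0,0],[0,0,0]],
  [[0,0,-0.08],[0,0,0]],
  [[0,0,-0.18],[0,0,0]],
  [[0,0,-0.3],[0,0,0]],
  [[0,0,-0.42],[0,0,0]],
  [[0,0,-0.42],[0,0,0]],
  [[0,0,-0.42],[0,0,0]],
], jaw=75)

```text
time_s: 37.15
position: [0.4978, 0.2321, 0.1472]
tool_rot: [[0.0, 1.0, 0.004], [1.0, -0.0, 0.001], [0.001, 0.004, -1.0]]
ft_force: [-0.5, -0.9, 0.2]
grip_width: 0.0751
gripper_force: 0.0
```

Call:
step_arm([
  [[0,0,0],[0,0,0]],
  [[-0.13,-0.13,0],[0,0,0]],
  [[-0.26,-0.26,0],[0,0,0]],
  [[-0.39,-0.39,0],[0,0,0]],
  [[-0.5,-0.5,0],[0,0,0]],
  [[-0.6,-0.55,0],[0,0,0]],
  [[-0.6,-0.55,0],[0,0,0]],
  [[-0.6,-0.55,0],[0,0,0]],
])

```text
time_s: 37.82
position: [0.328, 0.0493, 0.1443]
tool_rot: [[0.005, 1.0, -0.005], [1.0, -0.005, 0.0], [0.0, -0.005, -1.0]]
ft_force: [1.2, 1.0, -0.2]
grip_width: 0.0747
gripper_force: 0.0
```

Run:
```python
from h import *
for n in("top","side"):
    d=grab(n,f"pics/{n}6.png");w=cloud(d);print(pots(w).round(4))
```

```text
[[ 4.968e-01  2.334e-01  2.240e-02  7.830e-02  4.220e+02]
 [ 4.907e-01  2.910e-01  2.260e-02  7.810e-02  4.240e+02]
 [ 4.904e-01 -2.293e-01  2.260e-02  6.970e-02  4.100e+02]
 [ 4.844e-01  3.582e-01  2.330e-02  7.700e-02  4.440e+02]
 [ 4.808e-01 -2.799e-01  2.250e-02  6.980e-02  4.160e+02]
 [ 4.820e-01 -3.449e-01  2.280e-02  6.980e-02  4.300e+02]]
[[ 4.881e-01  2.949e-01  8.600e-02  7.710e-02  3.400e+02]
 [ 4.838e-01 -2.891e-01  8.010e-02  7.000e-02  1.128e+03]]
```

View pics/top6.png

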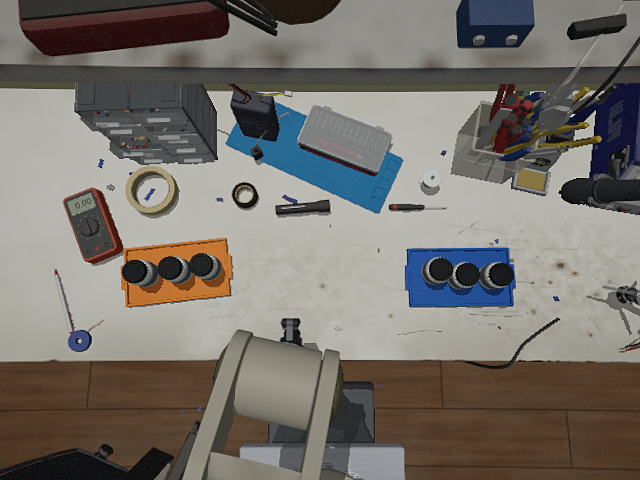

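View pics/side6.png

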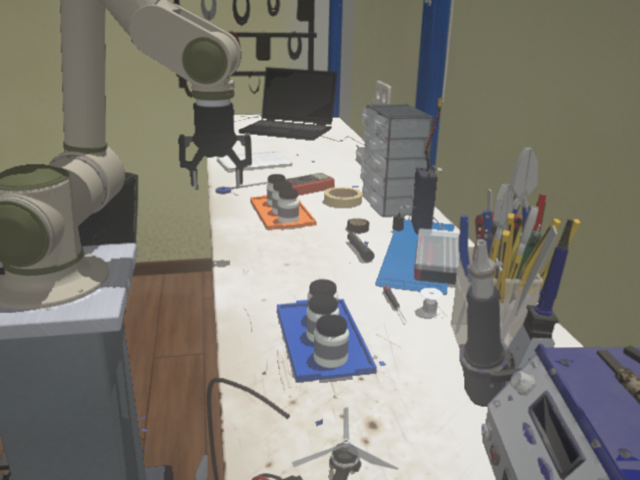

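Both views show three pots upright in the orange tray, at (138,271), (173,268) and (205,265), with their caps raised. The three in the blue tray, at (438,270), (464,275) and (497,275), are upright with cap tops at z≈0.070, so fully home. One blue pot was knocked a little but stayed upright in its tray, and the tape, screwdriver and torch haven't moved.

```bash
python3 -c "
from rig import close_job
print(close_job())"
```

```text
the job is handed in; nothing more can be done
None
```

Job handed in: the three full pots stand in the blue tray with caps pressed home, and the three empty ones stand in the orange tray with caps still raised. The tape, screwdriver and torch were not disturbed.

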